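# Start the screw plug by the back-turn and screw it home

## Task

Close the small vacuum pot with its steel screw plug: screw it in until its flange is fully home, flush on the rim, and let go. The thread does not catch when you turn forward from the top and may jam, so start it by turning backward (counter-clockwise from above) under a light push until you feel the thread start drop in, then drive it forward. Push gently, for the thread ring inside is sprung and must never be pushed down hard, and leave the other things where they lie.

Things in the scene. Friction and masses are not known exactly. Their poses are not given: they have to be found in the camera images.
- plug_grip (a point): Loose steel screw plug, 54 mm tall, 120 to 210 g, standing on the bench. This point: on its axis, mid grip bar, 41 mm above its underside; z up the axis, x along the bar. Bar 46 long (x), 12 thick (y), 26 mm high: pinch it across its thickness. Under it a flange 56 mm across, 6 thick, its underside 19 mm below this point.
- plug_lugs (a point): Centre of the plug's underside, 41 mm below plug_grip, on its axis. The spigot under the flange is 25.6 mm across and 22 mm long; at its very bottom stand three lugs 120 degrees apart, 4.5 mm high, 6 mm wide, reaching 17.6 mm from the axis (one along +x). Any of the three turns of 120 degrees is the same.
- port_mouth (a point): Centre of the mouth of the steel pot bolted to the bench, level with its flat rim, 50 mm above the bench; z up. Pot 64 mm across on a 90 x 90 x 10 mm plate; bore 38.6 mm with a 4 mm chamfer. plug_grip above this point: 30.5 to 33.5 mm with lugs on the threads (35 on a stop wall's top), 23 to 26 mm once dropped in, 19 mm home.
- port_thread (a point): On the pot's axis, 10 mm below the rim, about where lugs meet the thread ring: three-start, right-hand, its angle not given, new each time. Counter-clockwise the lugs climb 3 mm, then meet a gap (34 deg) and a stop wall; at most 110 deg finds it. Then 48 to 58 deg clockwise screws home to a hard stop. Clockwise first mostly jams on the stop wall.
- thread_ring (a joint): How far the sprung thread ring is pushed down in the pot, m: 0 free, negative when pushed down. It starts to give at about 3 N and yields 3 N per mm more; it must not go beyond -0.005 (about 18 N).
- kf_clamp: Bystander: loose metal hinge clamp lying flat, 68 x 50 x 17 mm; origin under its centre.
- centring_ring: Bystander: loose ring with a black rubber O-ring, 40 mm across, 8 mm high; origin under its centre.
- sample_holder_1: Bystander: loose small sample holder block with two screw heads, 32 x 49 x 17 mm; origin under its centre.
Things that resemble listed ones, but are neither listed nor needed, are in the scene too. What is shaped like the part that bears plug_grip but turquoise is not meant.

How it is judged (in metres and radians):
On the way:
1. the lugs have dropped through the thread gap: plug_grip 20.5 to 27 mm above the mouth and within 3 mm of its axis, the ring not pushed down more than 3 mm (z of plug_grip in the frame of port_mouth between 0.0205 and 0.027 m and horizontal distance between plug_grip and port_mouth below 0.003 m and value of joint thread_ring above -0.003 m), for 0.1 s.
At the end, for the whole second after the job is handed in: The plug is screwed home and stays so: its flange within 1.2 mm of the rim (plug_grip under 20.2 mm above port_mouth), on the axis within 3 mm, upright within 0.06 rad (z of plug_grip in the frame of port_mouth below 0.0202 m and horizontal distance between plug_grip and port_mouth below 0.003 m and angle between plug_grip's own z axis and vertical below 0.06 rad); the robot touches nothing.
It fails at once if the thread ring is pushed down more than 5 mm (pressed with more than about 18 N) (value of joint thread_ring below -0.005 m).
It fails at once if a bystander is moved more than 15 mm (distance of any of kf_clamp, centring_ring, sample_holder_1 from where it was at the start of the episode above 0.015 m).
It also fails if it takes over 64 s, if anything falls off the work surface, if the arm or the gripper's body presses on something with over 40 N, if the wrist force passes 120 N, or if a joint passes its speed limit or range.

## Robot

A 6-joint arm with a two-finger parallel gripper is mounted at the origin on a cart in front of the work surface, level with it; the furniture and walls round the work are solid. World frame = base frame: x ahead of the robot, y to its left, z up, the work surface at z = 0. Lengths are in m, angles in degrees, forces in N, time in s.
With the tool pointing down it reaches from about 0.375 to 0.975 m from the base axis. Payload 3.8 kg.
Tool frame: the origin (TCP) lies midway between the tips of the shut fingers; the grasp point (between the pads) lies 19 mm behind it; z points along the fingers, y is the line along which they close (so a half turn about z gives the same grasp; the last joint's range is limited). The gripper opens to 85 mm and grips with 20 to 120 N. Pads are 22 mm wide; open, the fingers measure 114 mm over their backs; the gripper's body (76 mm by 85 mm) begins 54 mm behind the grasp point. The pads swing forward as they close: fully open they stand 13 mm farther back than shut.
Start: joints at [-78.776, 15.12, 91.902, -0, 72.978, -2.114], TCP at [0.156, -0.657, 0.231] pointing down, gripper open.
Joint ranges: [-150.88, 150.88], [-54.13, 125.18], [17.81, 147.31], [-75.09, 255.09], [0, 152.58], [-146.25, 146.25]. Speed limits (degrees/s): [147.25, 147.25, 180, 180, 180, 180].

## Interface

Orientations are given as a 3x3 rotation matrix whose columns are the frame's x, y, z axes.
In Python, from station import arm gives the robot as it stands.
- The arm moves only by the shell command python3 -m handwheel 'ROWS' [OPENING]. ROWS is JSON, a list that holds one entry, the list of rows, each a list of 6 numbers: the shift along the tool's x, y, z in mm, then the turn, a rotation vector about the tool's x, y, z in degrees. In form: [[[x, y, z, ax, ay, az], ...]]. A call has 1 to 12 rows; each row shifts and turns the commanded pose from where the row before left it, along the tool's axes as they then stand; what a row does not reach is not made up. A row lasts 1/12 s, in which the tool goes at most 41.7 mm and 7.16 degrees, less where a joint would pass 70% of its speed; a pose out of reach is approached as far as the arm can. A call with a gripper value outside its range is refused whole. OPENING is the closure, from 0 (fully open) to 1 (shut), set as the call begins (- or left out, the last holds). The fingers move at their own pace and stop on an object; the grip force is fixed at half the most. Time passes only in rows, so rows that do not move let the fingers close. It gives the time, the measured TCP pose, the force, the opening and the grip force at its end, in the units of the state.
- arm.read_state(): the state, without advancing time (a new reading comes with each control period).
- arm.camera(name): name is "scene" or "side" or "wrist"; returns a dict with "image" (480x640x3 uint8, red, green, blue), "z_map" (480x640 float32, m along the optical axis (not along the pixel's ray), 0 where there is no reading), "fx", "fy", "cx", "cy" (pixels), "k1" (the pictures are not rectified: a ray, as slopes to the right and down, at radius r is drawn at 1 + k1 r^2 times it, then the intrinsics apply), "camera_from_world" (4x4, takes a point from world to camera coordinates). Camera axes: x right, y down, z forward; pixel columns grow to the right and rows downward; lengths in m; the calibration is good to about 2 mm. A picture is of the moment at which its call begins.
- arm.close_job(): hands the job in; it is judged then, once.
The state is a dict: "time_s": time; "joint_positions": joint angles; "dq": joint speeds; "tau": joint torques, N m; "ee_pos": TCP position; "ee_rot": TCP orientation; "wrist_force": force on the tool from outside, world axes, zero at the start; "torque": the same for the moment, N m; "finger_gap": finger opening in m; "grip_force": force on a finger pad.
Only numpy, scipy, OpenCV 4.12 (cv2) and the standard library are available. Lean on these libraries where they do the work, as an engineer would, in place of code of your own. Each camera call takes 0.05 s, during which the arm holds its last target. There are 200 camera calls.

## Working session

There is one attempt and no reset: what is moved stays moved. The work goes in short steps, Python scripts to look and compute and a shell command to move; the robot and the scene stay as the last step left them, time stands still between calls to the robot, and variables do not carry over. Pictures are saved under pics/ and viewed, at most 10 in all, crops included, and the job is handed in when it is done.

```bash
mkdir -p pics
cat > h.py <<'E'
import numpy as np, cv2
from station import arm
def grab(name):
    c=arm.camera(name); np.savez('/tmp/%s.npz'%name,**{k:c[k] for k in c}); return c
def pts(c):
    h,w=c['z_map'].shape; u,v=np.meshgrid(np.arange(w),np.arange(h))
    K=np.array([[c['fx'],0,c['cx']],[0,c['fy'],c['cy']],[0,0,1.]])
    p=cv2.undistortPoints(np.stack([u,v],-1).reshape(-1,1,2).astype(float),K,np.array([float(c['k1']),0,0,0])).reshape(h,w,2)
    z=c['z_map'][...,None]; P=np.concatenate([p*z,z],-1)
    M=np.linalg.inv(c['camera_from_world']); return P@M[:3,:3].T+M[:3,3]
def save(n,img): cv2.imwrite('pics/'+n,cv2.cvtColor(np.ascontiguousarray(img),cv2.COLOR_RGB2BGR))
E
python3 - <<'E'
from h import *
a=grab('scene');b=grab('side');w=grab('wrist')
save('scene.png',a['image']);save('side.png',b['image'])
s=arm.read_state();print(s['time_s'],s['ee_pos'],s['ee_rot'],s['wrist_force'],s['finger_gap'])
E
```

```text
0.15 [ 0.15560751 -0.65622052  0.23022166] [[ 9.73022177e-01  2.30711336e-01 -3.50000740e-04]
 [ 2.30711592e-01 -9.73020574e-01  1.76725321e-03]
 [ 6.71674289e-05 -1.80032579e-03 -9.99998377e-01]] [ 1.21408965 -0.01504591  0.06099369] 0.08528914457596073
```

View pics/scene.png

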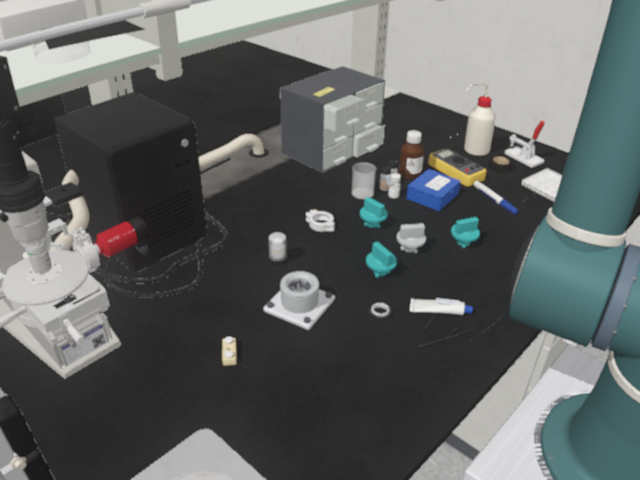

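View pics/side.png

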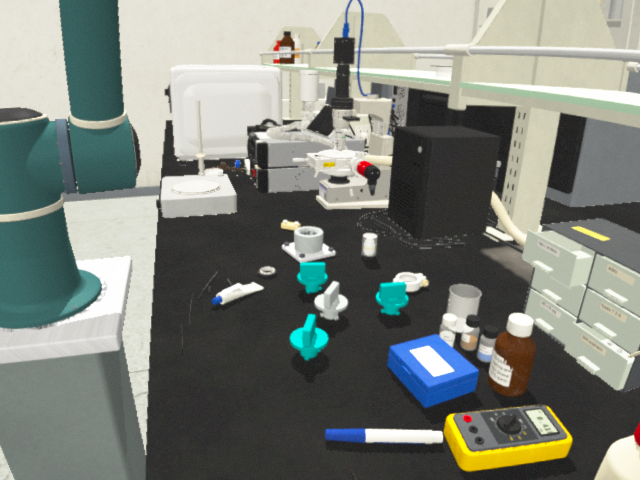

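The candidates in the scene picture are the steel plug at (411,237) and turquoise look-alikes at (373,212), (381,260) and (466,232). In the side picture the steel plug is at (331,300). I choose the steel one. The pot is at scene (300,292), side (309,240), and the bystanders in the scene picture are the clamp at (320,220), the ring at (380,310) and the holder at (229,350).

Run:
```python
from h import *
for n,L in (('scene',{'plug':(411,230),'t1':(373,207),'t2':(381,255),'t3':(466,228),'pot':(300,285),'clamp':(320,220),'ring':(380,310),'holder':(229,350)}),('side',{'plug':(331,297),'pot':(309,236),'t1':(392,290),'t2':(312,270)})):
    c=dict(np.load('/tmp/%s.npz'%n)); P=pts(c)
    for k,(u,v) in L.items():
        print(n,k,P[v,u].round(3))
        if k in('plug','pot'):
            q=P[v-30:v+30,u-30:u+30].reshape(-1,3); q=q[np.linalg.norm(q[:,:2]-P[v,u,:2],axis=1)<.06]
            zt={'plug':(.047,.06),'pot':(.045,.055)}[k]
            m=q[(q[:,2]>zt[0])&(q[:,2]<zt[1])]
            if len(m)>4:
                (cc,r)=cv2.minEnclosingCircle(m[:,:2].astype(np.float32)*1000)
                print('  top',len(m),m.mean(0).round(4),cc,r, cv2.minAreaRect(m[:,:2].astype(np.float32)*1000))
    u,v=L['plug']; im=c['image'][v-50:v+50,u-60:u+60]
    save('crop_%s.png'%n,cv2.resize(im,None,fx=5,fy=5,interpolation=cv2.INTER_CUBIC))
```

```text
scene plug [ 0.494 -0.179  0.045]
  top 133 [ 0.4946 -0.1807  0.051 ] (495.7219543457031, -182.90333557128906) 23.251754760742188 ((494.45294189453125, -181.68145751953125), (46.24021530151367, 15.723150253295898), 50.36178970336914)
scene t1 [ 0.598 -0.192  0.044]
scene t2 [ 0.489 -0.08   0.042]
scene t3 [ 0.427 -0.27   0.037]
scene pot [0.542 0.072 0.032]
  top 478 [0.5317 0.0849 0.048 ] (532.137939453125, 84.29191589355469) 33.85789489746094 ((531.9105834960938, 84.95597076416016), (61.66616439819336, 65.36052703857422), 46.3006477355957)
scene clamp [ 0.688 -0.132 -0.002]
scene ring [ 0.425 -0.004 -0.001]
scene holder [0.536 0.236 0.001]
side plug [ 0.487 -0.203  0.045]
  top 127 [ 0.4918 -0.1896  0.0516] (495.613525390625, -186.6334991455078) 24.74794578552246 ((493.96649169921875, -185.33279418945312), (49.237335205078125, 11.723714828491211), 51.70121765136719)
side pot [0.524 0.052 0.049]
  top 195 [0.5295 0.0782 0.048 ] (530.2174682617188, 79.20787811279297) 32.325775146484375 ((529.6309204101562, 78.74533081054688), (61.45708465576172, 61.77309036254883), 74.902099609375)
side t1 [ 0.596 -0.205  0.044]
side t2 [ 0.488 -0.094  0.042]
```

View pics/crop_scene.png

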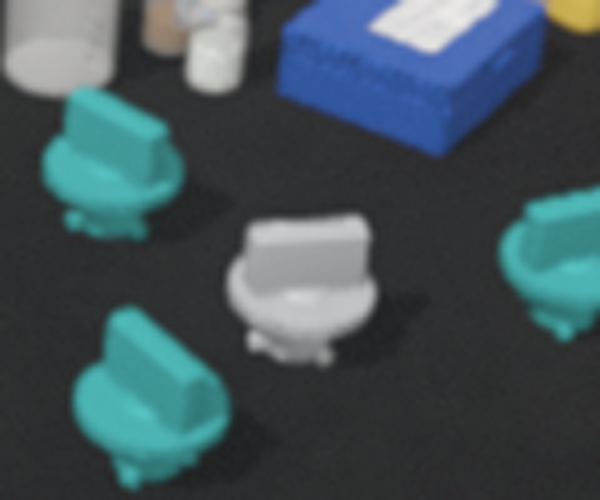

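The crop shows the steel plug upright at its centre, with the turquoise ones on three sides. Bar heading is about 51°, top about 51 mm high. Moving above it.

```bash
python3 -m handwheel '[[[31,-27,0,0,0,0],[31,-27,0,0,0,0],[31,-27,0,0,0,0],[31,-27,0,0,0,0],[31,-27,0,0,0,0],[31,-27,0,0,0,0],[31,-27,0,0,0,0],[31,-27,0,0,0,0],[31,-27,0,0,0,0],[31,-27,0,0,0,0],[31,-27,0,0,0,0],[31,-27,0,0,0,0]]]' 0; python3 -m handwheel '[[[31,-27,0,0,0,0],[31,-27,0,0,0,0],[0,0,0,0,0,-6.3],[0,0,0,0,0,-6.3],[0,0,0,0,0,-6.3],[0,0,0,0,0,-6.3],[0,0,0,0,0,-6.3],[0,0,0,0,0,-6.3],[0,0,0,0,0,0],[0,0,0,0,0,0]]]'
cat >> h.py <<'E'
def rect(P,c0,r,z0,z1):
    q=P.reshape(-1,3); q=q[(np.linalg.norm(q[:,:2]-c0,axis=1)<r)&(q[:,2]>z0)&(q[:,2]<z1)]
    return q,cv2.minAreaRect(q[:,:2].astype(np.float32)*1000)
def tomove(s,tgt):
    return (s['ee_rot'].T@(np.array(tgt)-s['ee_pos'])*1000).round(1)
def yaw(s): return np.degrees(np.arctan2(s['ee_rot'][1,0],s['ee_rot'][0,0])).round(2)
E
python3 - <<'E'
from h import *
w=grab('wrist');save('w1.png',w['image']);P=pts(w)
q,r=rect(P,(.494,-.184),.045,.046,.06);print(len(q),q.mean(0),r)
s=arm.read_state();print(s['ee_pos'],yaw(s),s['joint_positions'],tomove(s,(.494,-.184,.1)))
E
```

```text
time_s: 1.15
ee_pos: [0.4435, -0.2538, 0.2312]
ee_rot: [[0.973, 0.231, 0.0], [0.231, -0.973, -0.0], [0.0, 0.0, -1.0]]
wrist_force: [1.1, -0.5, -0.1]
finger_gap: 0.0853
grip_force: 0.0
time_s: 1.98
ee_pos: [0.4906, -0.1887, 0.231]
ee_rot: [[0.63, 0.777, -0.001], [0.777, -0.63, 0.0], [-0.0, -0.001, -1.0]]
wrist_force: [-0.2, -0.2, 0.7]
finger_gap: 0.0858
grip_force: 0.0
594 [ 0.49570017 -0.18366282  0.05322316] ((494.7695617675781, -184.3525390625), (45.6185302734375, 11.203144073486328), 51.20846176147461)
[ 0.49063133 -0.18879983  0.23106095] 50.96 [-2.37628377e+01 -1.10715602e+00  1.10030380e+02  1.24483154e-03
  7.10996276e+01  1.52724137e+01] [  5.9  -0.4 131.1]
```

View pics/w1.png

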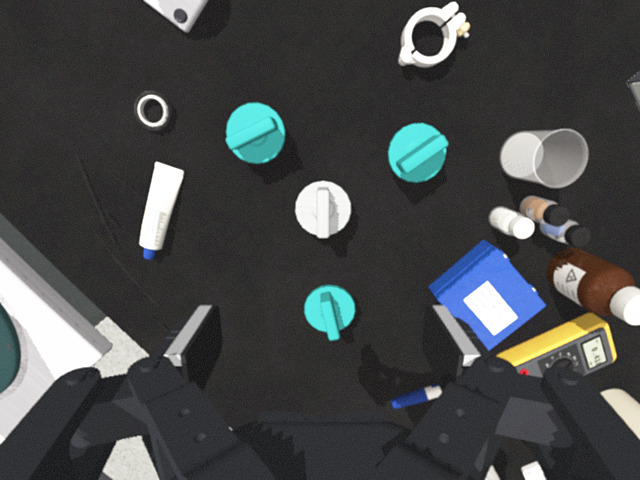

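The wrist view shows the steel plug at (323,210), bar vertical in the picture and aligned with the tool x, finger pads at (190,335) and (455,335), all clear of neighbours. The measurement (0.4948, -0.1843), 46×11 mm, top 53 mm, agrees with the drawing.

```bash
python3 - <<'E'
from h import *
print(tomove(arm.read_state(),(.4948,-.1843,.032)))
E
python3 -m handwheel '[[[6,0.5,32,0,0,0],[0,0,32,0,0,0],[0,0,32,0,0,0],[0,0,32,0,0,0],[0,0,32,0,0,0],[0,0,25,0,0,0],[0,0,13,0,0,0],[0,0,0,0,0,0]]]' 0.3 && python3 -m handwheel '[[[0,0,0,0,0,0],[0,0,0,0,0,0],[0,0,0,0,0,0],[0,0,0,0,0,0],[0,0,0,0,0,0],[0,0,0,0,0,0],[0,0,0,0,0,0],[0,0,0,0,0,0]]]' 1
```

```text
[  6.1   0.5 199.1]
time_s: 2.7
ee_pos: [0.4915, -0.1831, 0.0293]
ee_rot: [[0.629, 0.777, -0.007], [0.777, -0.629, 0.003], [-0.002, -0.008, -1.0]]
wrist_force: [0.7, 0.9, -0.3]
finger_gap: 0.0597
grip_force: 0.0
time_s: 3.37
ee_pos: [0.4964, -0.1852, 0.0351]
ee_rot: [[0.628, 0.779, 0.003], [0.779, -0.628, -0.001], [0.001, 0.003, -1.0]]
wrist_force: [-1.2, -0.4, 7.2]
finger_gap: 0.011
grip_force: 59.2
```

```bash
python3 -m handwheel '[[[0,0,-15,0,0,0],[0,0,-30,0,0,0],[0,0,-35,0,0,0],[0,0,-30,0,0,0],[0,0,0,0,0,0],[0,0,0,0,0,0],[0,0,0,0,0,0],[0,0,0,0,0,0]]]'
python3 - <<'E'
from h import *
w=grab('wrist');P=pts(w);b=grab('side');s=arm.read_state()
save('w2.png',w['image'][150:450,120:520])
q=pts(b).reshape(-1,3); 
k=q[(np.linalg.norm(q[:,:2]-s['ee_pos'][:2],axis=1)<.035)&(q[:,2]>.05)&(q[:,2]<s['ee_pos'][2]+.03)]
print(s['ee_pos'],yaw(s),s['wrist_force'],k[:,2].min(),np.histogram(k[:,2]-s['ee_pos'][2],20))
from numpy import load
P0=pts(w)
for n,Q in (('wrist',P0),('side',pts(b)),('scene',pts(dict(load('/tmp/scene.npz'))))):
    m=Q.reshape(-1,3); m=m[(np.linalg.norm(m[:,:2]-(.531,.082),axis=1)<.05)&(m[:,2]>.044)&(m[:,2]<.056)]
    if len(m)>20:
        # fit circle on the outer hull
        h=cv2.convexHull(m[:,:2].astype(np.float32)*1000)[:,0]; print(n,len(m),m[:,2].mean(),cv2.minEnclosingCircle(h),cv2.fitEllipse(h))
E
```

```text
time_s: 4.03
ee_pos: [0.4933, -0.1838, 0.1412]
ee_rot: [[0.627, 0.779, -0.004], [0.779, -0.627, 0.002], [-0.001, -0.004, -1.0]]
wrist_force: [-0.1, 0.3, -2.4]
finger_gap: 0.0106
grip_force: 58.9
[ 0.49338699 -0.18383443  0.14107161] 51.14 [-0.05254062  0.56970012 -2.79184789] 0.1050260194018176 (array([ 34,  45,  28,  30,  19,   0,  15,  62, 261,  29,  24,  30,  39,
        38,  56,  57,  89,  49,  47,  52]), array([-0.03604559, -0.03274962, -0.02945365, -0.02615769, -0.02286172,
       -0.01956575, -0.01626978, -0.01297382, -0.00967785, -0.00638188,
       -0.00308591,  0.00021005,  0.00350602,  0.00680199,  0.01009796,
        0.01339393,  0.01668989,  0.01998586,  0.02328183,  0.0265778 ,
        0.02987376]))
side 203 0.04747298637747134 ((529.0560302734375, 81.58616638183594), 33.71361541748047) ((529.4390258789062, 80.34224700927734), (61.135189056396484, 65.90093231201172), 168.29029846191406)
scene 519 0.047679915179377384 ((533.454833984375, 85.05662536621094), 34.56512451171875) ((532.886962890625, 83.89193725585938), (61.980186462402344, 69.02182006835938), 52.47698974609375)
```

View pics/w2.png

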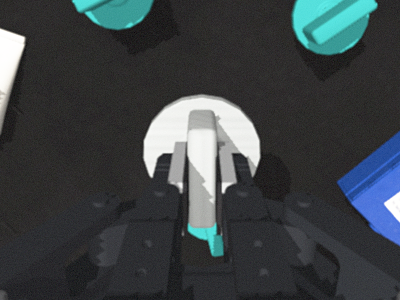

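The crop shows the bar at (203,150) held between the pads, with the flange level. The lugs hang 36 mm below the TCP, so plug_grip is about 5.5 mm above it. Next I move short of the pot for a close measurement.

```bash
python3 -m handwheel '[[[25,-23,0,0,0,0],[25,-23,0,0,0,0],[25,-23,0,0,0,0],[25,-23,0,0,0,0],[25,-23,0,0,0,0],[25,-23,0,0,0,0],[0,0,0,0,0,0],[0,0,0,0,0,0],[0,0,0,0,0,0],[0,0,0,0,0,0]]]'
cat > m.py <<'E'
from h import *
from scipy.optimize import least_squares
w=grab('wrist');P=pts(w);s=arm.read_state();save('w3.png',w['image'])
print(s['ee_pos'],yaw(s),s['wrist_force'])
def circ(q,r0):
    h=cv2.convexHull((q[:,:2]*1000).astype(np.float32))[:,0]
    f=least_squares(lambda p:np.hypot(*(h-p[:2]).T)-p[2],[*(q[:,:2].mean(0)*1000),r0],loss='soft_l1'); return f.x.round(2),np.abs(f.fun).mean().round(2)
q=P.reshape(-1,3)
m=q[(np.hypot(*(q[:,:2]-(.531,.082)).T)<.04)&(abs(q[:,2]-.05)<.006)];print('pot',len(m),m[:,2].mean(),circ(m,32))
# inner bore edge
d=np.hypot(*(m[:,:2]*1000-circ(m,32)[0][:2]).T);print('rad range',np.percentile(d,[1,50,99]))
zf=s['ee_pos'][2]-.0075
m=q[(np.hypot(*(q[:,:2]-s['ee_pos'][:2]).T)<.035)&(abs(q[:,2]-zf)<.004)];R=s['ee_rot']
t=(m-s['ee_pos'])@R; t=t[t[:,0]>0]
print('flange in tool',len(t),t[:,2].mean(),t[:,0].max(),circ(t,28))
E
python3 m.py
```

```text
time_s: 4.97
ee_pos: [0.4813, 0.0181, 0.1426]
ee_rot: [[0.628, 0.778, -0.001], [0.778, -0.628, -0.0], [-0.001, -0.001, -1.0]]
wrist_force: [0.3, -0.2, -1.4]
finger_gap: 0.0104
grip_force: 59.1
[0.48149371 0.01783752 0.14282844] 51.06 [ 1.36028042 -0.38609609 -2.52669305]
pot 4997 0.048858865088007894 (array([532.55,  81.57,  31.65]), np.float64(0.13))
rad range [19.16835526 25.88028253 31.54681572]
flange in tool 3768 0.007841720675589418 0.027693470670370434 (array([ 0.51,  0.21, 27.16]), np.float64(0.41))
```

View pics/w3.png

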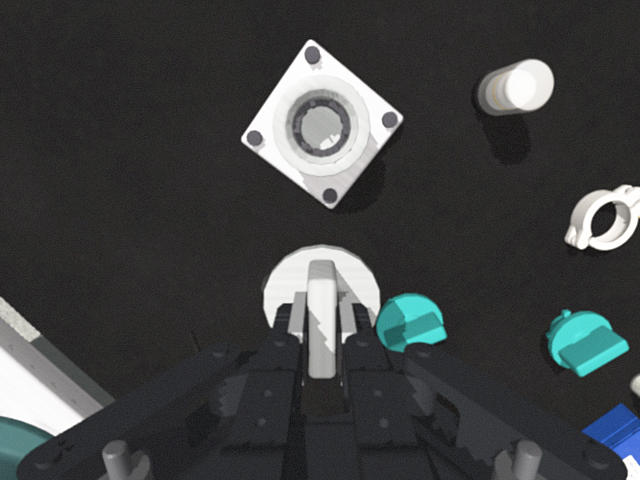

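The picture shows the pot from above, mouth at (322,125), and the plug in the gripper at (322,290). The pot axis is (0.5325, 0.0816) with its rim radius 31.7 mm measured against 32 mm, and the plug is centred in the tool to within 0.5 mm.

```bash
python3 -m handwheel '[[[27,0,0,0,0,0],[27,0,0,0,0,0],[27.6,-0.3,0,0,0,0],[0,0,20,0,0,0],[0,0,20,0,0,0],[0,0,5,0,0,0],[0,0,0,0,0,0],[0,0,0,0,0,0],[0,0,0,0,0,0],[0,0,0,0,0,0]]]'
python3 - <<'E'
from h import *
b=grab('side');s=arm.read_state();print(s['ee_pos'],yaw(s),s['wrist_force'],tomove(s,(.5325,.0815,.090)))
print(s['joint_positions'].round(1))
q=pts(b).reshape(-1,3)
m=q[(np.hypot(*(q[:,:2]-(.5315,.081)).T)<.045)]
for a,c in ((.046,.052),(.06,.084),(.084,.093)):
    k=m[(m[:,2]>a)&(m[:,2]<c)]; print(a,len(k),k[:,0].min(),k[:,0].max(),k[:,2].min())
E
```

```text
time_s: 5.85
ee_pos: [0.5337, 0.0822, 0.0997]
ee_rot: [[0.628, 0.778, 0.002], [0.778, -0.628, 0.0], [0.002, 0.002, -1.0]]
wrist_force: [0.6, 0.5, -1.7]
finger_gap: 0.0108
grip_force: 59.1
[0.53361812 0.0823551  0.0996922 ] 51.1 [-0.01585876  0.3341889  -1.30182706] [-1.4 -0.4  9.7]
[  6.1   7.4 115.9   0.   56.5  45. ]
0.046 169 0.4983070139141832 0.5617852500616858 0.046018761487375104
0.06 91 0.5143249225297164 0.541662637094927 0.06300267230375706
0.084 170 0.5038554138095384 0.5585590877614375 0.08483696163258597
```

```bash
python3 -m handwheel '[[[-1.2,-0.3,6,0,0,0],[0,0,6,0,0,0],[0,0,4,0,0,0],[0,0,2,0,0,0],[0,0,1,0,0,0],[0,0,0,0,0,0],[0,0,0,0,0,0],[0,0,0,0,0,0],[0,0,0,0,0,0]]]'
```

```text
time_s: 6.65
ee_pos: [0.5316, 0.0819, 0.0793]
ee_rot: [[0.627, 0.779, -0.0], [0.779, -0.627, 0.0], [-0.0, -0.0, -1.0]]
wrist_force: [0.3, -0.1, -1.9]
finger_gap: 0.0107
grip_force: 59.1
```

```bash
for i in 1; do python3 -m handwheel '[[[0.3,0,0.5,0,0,0],[0,0,0.5,0,0,0],[0,0,0.5,0,0,0],[0,0,0,0,0,0],[0,0,0,0,0,0],[0,0,0,0,0,0]]]'|grep -E 'pos|force'; done; python3 -m handwheel '[[[0,0,0.5,0,0,0],[0,0,0.5,0,0,0],[0,0,0.5,0,0,0],[0,0,0,0,0,0],[0,0,0,0,0,0],[0,0,0,0,0,0]]]'|grep -E 'pos|force'
```

```text
ee_pos: [0.5318, 0.0821, 0.0778]
wrist_force: [-0.6, -0.0, -2.7]
grip_force: 59.1
ee_pos: [0.5318, 0.0821, 0.0763]
wrist_force: [0.5, 0.0, -1.9]
grip_force: 59.1
```

```bash
python3 -m handwheel '[[[0.5,0,0.5,0,0,0],[0,0,0.5,0,0,0],[0,0,0,0,0,0],[0,0,0,0,0,0],[0,0,0,0,0,0]]]'|grep -E 'pos|wrist_force';python3 -m handwheel '[[[0,0,0.5,0,0,0],[0,0,0.5,0,0,0],[0,0,0,0,0,0],[0,0,0,0,0,0],[0,0,0,0,0,0]]]'|grep -E 'pos|wrist_force'
```

```text
ee_pos: [0.5321, 0.0825, 0.0752]
wrist_force: [0.1, 1.0, -1.0]
ee_pos: [0.5321, 0.0825, 0.0743]
wrist_force: [0.3, -1.5, -2.4]
```

```bash
python3 -m handwheel '[[[0,0,0.5,0,0,0],[0,0,0.5,0,0,0],[0,0,0,0,0,0],[0,0,0,0,0,0],[0,0,0,0,0,0]]]'|grep -E 'pos|wrist_force';python3 -m handwheel '[[[0,0,0.5,0,0,0],[0,0,0.5,0,0,0],[0,0,0,0,0,0],[0,0,0,0,0,0],[0,0,0,0,0,0]]]'|grep -E 'pos|wrist_force'
```

```text
ee_pos: [0.5321, 0.0825, 0.0733]
wrist_force: [-0.3, 1.3, -1.9]
ee_pos: [0.5321, 0.0825, 0.0723]
wrist_force: [0.5, -0.3, -1.7]
```

```bash
python3 -m handwheel '[[[0,0,0.5,0,0,0],[0,0,0.5,0,0,0],[0,0,0,0,0,0],[0,0,0,0,0,0],[0,0,0,0,0,0]]]'|grep -E 'pos|wrist_force';python3 -m handwheel '[[[0,0,0.5,0,0,0],[0,0,0.5,0,0,0],[0,0,0,0,0,0],[0,0,0,0,0,0],[0,0,0,0,0,0]]]'|grep -E 'pos|wrist_force'
python3 - <<'E'
from h import *
b=grab('side');s=arm.read_state();print(s['ee_pos'],s['wrist_force'],s['torque'])
q=pts(b).reshape(-1,3);m=q[(np.hypot(*(q[:,:2]-(.5315,.081)).T)<.045)]
print(np.histogram(m[:,2],np.arange(.04,.1,.002)))
save('s2.png',cv2.resize(b['image'][180:280,250:370],None,fx=5,fy=5,interpolation=cv2.INTER_CUBIC))
E
```

```text
ee_pos: [0.5321, 0.0825, 0.0713]
wrist_force: [-0.6, -0.7, -2.2]
ee_pos: [0.5321, 0.0825, 0.0703]
wrist_force: [-0.3, -0.4, -2.5]
[0.5321106  0.08247617 0.07030059] [ 0.73058179  0.66761635 -2.60325573] [-0.00359967 -0.0398125   0.02004994]
(array([33, 36, 28, 50, 71,  2,  0,  2, 21, 16, 76, 55, 11,  7,  9,  9, 11,
       12, 15, 15, 17, 18, 13, 30, 20, 19, 16, 17, 17]), array([0.04 , 0.042, 0.044, 0.046, 0.048, 0.05 , 0.052, 0.054, 0.056,
       0.058, 0.06 , 0.062, 0.064, 0.066, 0.068, 0.07 , 0.072, 0.074,
       0.076, 0.078, 0.08 , 0.082, 0.084, 0.086, 0.088, 0.09 , 0.092,
       0.094, 0.096, 0.098]))
```

View pics/s2.png

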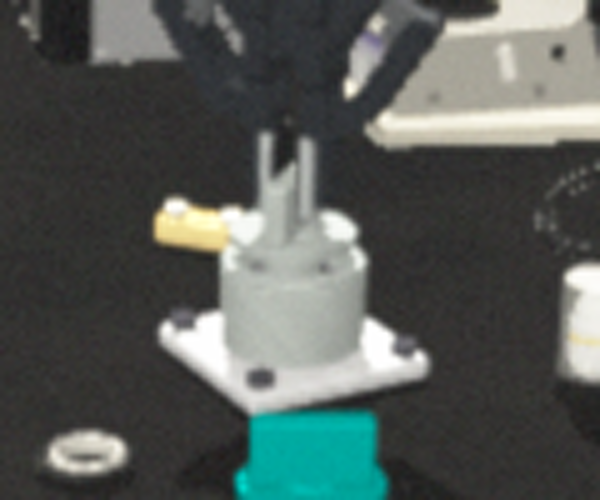

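The side crop shows the plug (288,230) already deep in the mouth, flange about 6 mm above the rim with no contact force: the lugs happened to fall straight into the gap. I feel for the bottom gently before turning forward.

```bash
python3 -m handwheel '[[[0,0,0.5,0,0,0],[0,0,0.5,0,0,0],[0,0,0,0,0,0],[0,0,0,0,0,0],[0,0,0,0,0,0]]]'|grep -E 'pos|wrist_force';python3 -m handwheel '[[[0,0,0.5,0,0,0],[0,0,0,0,0,0],[0,0,0,0,0,0],[0,0,0,0,0,0]]]'|grep -E 'pos|wrist_force'
```

```text
ee_pos: [0.5321, 0.0825, 0.0693]
wrist_force: [0.9, -0.0, -2.0]
ee_pos: [0.5323, 0.0825, 0.0689]
wrist_force: [0.7, 0.2, -0.9]
```

```bash
python3 -m handwheel '[[[0,0,0.5,0,0,0],[0,0,0,0,0,0],[0,0,0,0,0,0],[0,0,0,0,0,0]]]'|grep -E 'pos|wrist_force';python3 -m handwheel '[[[0,0,0.5,0,0,0],[0,0,0,0,0,0],[0,0,0,0,0,0],[0,0,0,0,0,0]]]'|grep -E 'pos|wrist_force'
```

```text
ee_pos: [0.5325, 0.0825, 0.0686]
wrist_force: [0.2, -0.6, 0.5]
ee_pos: [0.5325, 0.0825, 0.0681]
wrist_force: [0.8, -1.2, 1.7]
```

```bash
python3 -m handwheel '[[[0,0,0,0,0,3],[0,0,0.2,0,0,3],[0,0,0.2,0,0,3],[0,0,0.2,0,0,3],[0,0,0.2,0,0,3],[0,0,0,0,0,0],[0,0,0,0,0,0],[0,0,0,0,0,0]]]'; python3 -c "
from h import *
s=arm.read_state();print(yaw(s),s['torque'])"
```

```text
time_s: 12.28
ee_pos: [0.5322, 0.0824, 0.067]
ee_rot: [[0.807, 0.591, 0.0], [0.591, -0.807, -0.0], [0.0, 0.0, -1.0]]
wrist_force: [0.7, -0.5, 1.6]
finger_gap: 0.0104
grip_force: 59.6
36.21 [-0.09421425 -0.15532282 -0.02994261]
```

Turning freely and descending. Carry on.

```bash
python3 -m handwheel '[[[0,0,0.3,0,0,3],[0,0,0.3,0,0,3],[0,0,0.3,0,0,3],[0,0,0.3,0,0,3],[0,0,0.3,0,0,3],[0,0,0,0,0,0],[0,0,0,0,0,0],[0,0,0,0,0,0]]]'; python3 -c "
from h import *
s=arm.read_state();print(yaw(s),s['torque'])"
```

```text
time_s: 12.95
ee_pos: [0.5321, 0.0825, 0.0655]
ee_rot: [[0.932, 0.362, -0.0], [0.362, -0.932, 0.0], [-0.0, -0.0, -1.0]]
wrist_force: [0.1, -0.1, 1.8]
finger_gap: 0.0107
grip_force: 59.6
21.23 [-0.11992048 -0.07938837 -0.05794995]
```

```bash
python3 -m handwheel '[[[0,0,0.3,0,0,3],[0,0,0.3,0,0,3],[0,0,0.3,0,0,3],[0,0,0.3,0,0,3],[0,0,0.3,0,0,3],[0,0,0,0,0,0],[0,0,0,0,0,0],[0,0,0,0,0,0]]]'; python3 -c "
from h import *
s=arm.read_state();print(yaw(s),s['torque'])"
```

```text
time_s: 13.62
ee_pos: [0.532, 0.0824, 0.0639]
ee_rot: [[0.994, 0.109, -0.0], [0.109, -0.994, -0.0], [-0.0, 0.0, -1.0]]
wrist_force: [0.0, -1.6, 1.4]
finger_gap: 0.0105
grip_force: 59.6
6.24 [-0.132841   -0.01054831 -0.00924507]
```

```bash
python3 -m handwheel '[[[0,0,0.3,0,0,3],[0,0,0.2,0,0,3],[0,0,0.2,0,0,3],[0,0,0.1,0,0,3],[0,0,0,0,0,0],[0,0,0,0,0,0],[0,0,0,0,0,0]]]'
python3 - <<'E'
from h import *
b=grab('side');s=arm.read_state();print(yaw(s),s['torque'],s['wrist_force'])
q=pts(b).reshape(-1,3);m=q[(np.hypot(*(q[:,:2]-(.5315,.081)).T)<.034)]
print(np.histogram(m[:,2],np.arange(.044,.07,.001)))
E
```

```text
time_s: 14.2
ee_pos: [0.5324, 0.0821, 0.0632]
ee_rot: [[0.995, -0.1, 0.001], [-0.1, -0.995, -0.001], [0.001, 0.001, -1.0]]
wrist_force: [1.7, -3.7, -0.1]
finger_gap: 0.0106
grip_force: 59.5
-5.75 [-0.7017035  -0.44609572  0.4321674 ] [ 2.64351582 -2.82375512  0.2262928 ]
(array([18,  6,  9, 24, 21, 25, 14, 11,  9, 16, 42, 41, 16, 10,  4, 11,  5,
        5, 15,  5,  7,  9,  6,  7,  9, 10]), array([0.044, 0.045, 0.046, 0.047, 0.048, 0.049, 0.05 , 0.051, 0.052,
       0.053, 0.054, 0.055, 0.056, 0.057, 0.058, 0.059, 0.06 , 0.061,
       0.062, 0.063, 0.064, 0.065, 0.066, 0.067, 0.068, 0.069, 0.07 ]))
```

```bash
python3 -m handwheel '[[[0,0,0,0,0,2],[0,0,0,0,0,2],[0,0,0,0,0,0],[0,0,0,0,0,0],[0,0,0,0,0,0]]]'|grep -E 'pos|wrist_force'; python3 -c "
from h import *
s=arm.read_state();print(yaw(s),s['torque'],s['wrist_force'])"
```

```text
ee_pos: [0.5322, 0.0823, 0.0632]
wrist_force: [2.4, -2.9, -0.0]
-9.72 [-0.67996331 -0.35704404  1.11786458] [ 2.42845308 -2.94121569 -0.03914399]
```

```bash
python3 -m handwheel '[[[0,0,0,0,0,-2],[0,0,0,0,0,0],[0,0,0,0,0,0]]]' >/dev/null; python3 -m handwheel '[[[0,0,0,0,0,0],[0,0,0,0,0,0],[0,0,0,0,0,0],[0,0,0,0,0,0],[0,0,-5,0,0,0],[0,0,-15,0,0,0],[0,0,-30,0,0,0],[0,0,-35,0,0,0],[0,0,-35,0,0,0],[0,0,0,0,0,0],[0,0,0,0,0,0],[0,0,0,0,0,0]]]' 0.4
python3 - <<'E'
from h import *
w=grab('wrist');b=grab('side')
for n,c in(('w',w),('s',b)):
    q=pts(c).reshape(-1,3);m=q[(np.hypot(*(q[:,:2]-(.532,.082)).T)<.034)]
    k=m[m[:,2]>.062];print(n,len(k),k[:,2].max(),np.percentile(k[:,2],[50,90]))
    f=m[(m[:,2]>.051)&(m[:,2]<.059)];print(f[:,2].mean(),cv2.minEnclosingCircle((f[:,:2]*1000).astype(np.float32)))
v=cv2.resize(b['image'][180:280,250:370],(720,600),interpolation=cv2.INTER_CUBIC)
save('end.png',v)
E
```

```text
time_s: 15.92
ee_pos: [0.5319, 0.0826, 0.1833]
ee_rot: [[0.991, -0.137, 0.0], [-0.137, -0.991, 0.0], [0.0, -0.0, -1.0]]
wrist_force: [-0.3, 0.6, -0.6]
finger_gap: 0.0516
grip_force: 0.0
w 27397 0.28360496244723604 [0.26462088 0.27811199]
0.05574772370228352 ((532.5064086914062, 82.26600646972656), 30.055644989013672)
s 1070 0.5070817534000118 [0.28928091 0.45838902]
0.054840923104489125 ((530.3641357421875, 79.54563903808594), 28.19475555419922)
```

View pics/end.png

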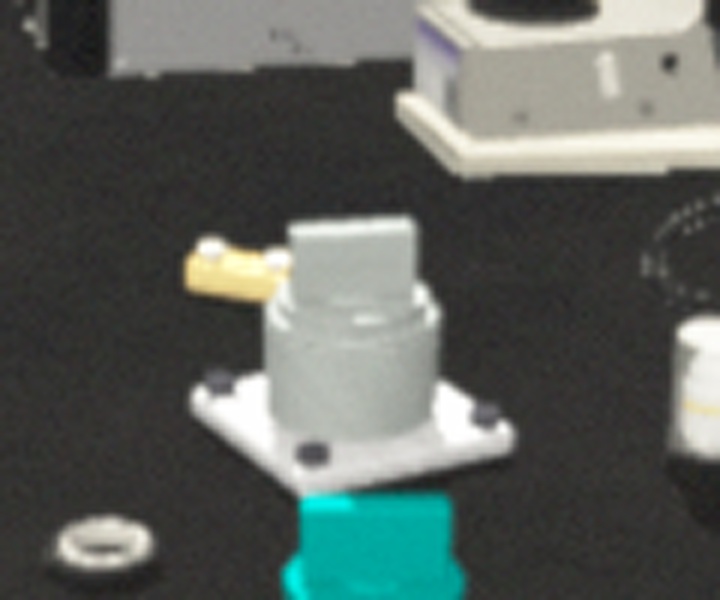

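The picture shows the flange (352,315) seated flush on the rim, bar upright at (352,260), and the gripper clear.

```bash
python3 -c "
from station import arm
print(arm.close_job())"
```

```text
the job is handed in; nothing more can be done
None
```

The plug is screwed home with its flange flush on the rim and let go, and the job is handed in; the lugs dropped straight into the thread gap on the way down, so no backward turn was needed.

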